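Gauge the ledge channel and set the tally

TASK

Take the depth gauge from its stand, push its sprung rod down into the channel of the marble sill, on a clear stretch, until the gauge's foot sits flat on the sill, and read the depth off the pin that stays raised on top. Put the gauge back upright on its stand, with its rod hanging free through the hole, and move the tally slide to that depth. Press the rod against nothing but the channel's bottom, and leave the pepper mill and everything else on the ledge where it stands.

Things in the scene. Friction and masses are not known exactly. Their poses are not given: they have to be found in the camera images.
- gauge: Depth gauge, 0.15 to 0.2 kg. Square steel foot 56 x 56 x 8 mm; on it a black upright grip, 36 mm along x, 26 mm along y, up to 80 mm above the underside. A 6 mm rod stands 30 mm out of the middle of the underside, a pin with a white 12 mm cap out of the top. Origin: centre of the foot's underside; z up. Starts on the stand, rod hanging through its hole. Its weight alone does not seat it.
- rod (a joint): How far the gauge's rod is pushed up into it, m: 0 = fully out (30 mm below the foot), at most 0.028. Spring: 1.6 N at first, 0.1 N more for each mm; with the pin's drag 2.8 to 4.7 N seat the foot over the channel. It springs out again by itself.
- rod_tip (a point): The lower end of the rod, on the gauge's axis.
- pin (a joint): How far the pin stands raised above its first place, m (0 to 0.028). The rod pushes it up as it is pushed in, and the pin stays at the highest place reached (0.8 N of drag). Channel depth = 0.030 - this value, once the foot has been flat on the sill.
- pin_top (a point): Centre of the top of the pin's white cap; 83.5 mm above the foot's underside when the pin is down.
- sill: Fixed block of marble, 90 mm (x) by 280 mm (y) by 50 mm high, with a channel 16 mm wide along the middle of its top (along y), ending 10 mm before each end, of one unknown depth (8 to 26 mm). Origin: centre of the underside; z up, top at z = 0.050. The mill stands over it somewhere.
- stand: Fixed steel stand of the gauge: a square plate 90 x 90 mm on four legs, top 60 mm above the ledge, with a 30 x 30 mm square hole through the middle. Origin: centre, at ledge level.
- tally (a joint): Position of the tally slide's grip along its track, m, 0 to 0.12; starts near 0. 4 mm of travel stands for 1 mm of depth (0.08 = 20 mm; the black ticks are 20 mm of travel apart = 5 mm of depth). About 2 N to move; it stays where it is left.
- tally_top (a point): Centre of the top of the tally slide's black grip (28 mm across the track by 20 mm along it by 40 mm high; its top 54.5 mm above the ledge, track's top 14 mm). Its y axis points along the track the way the value grows.
- tally_base: The tally slide's fixed aluminium track, 40 mm (x) by 170 mm (y) by 14 mm. Origin: centre of the underside; the grip is at y = -0.06 m when its value is 0 and moves to +y.
- mill: Glass pepper mill with a steel head, 52 mm diameter, 142 mm tall, standing on the sill over the channel; origin: centre of its underside. Leave it alone.
- dabba: blue enamel dabba (lidded tin), round, 100 mm diameter, 122 mm tall with its knob; bystander, origin: centre of its underside
- sugar_pot: round steel sugar pot with a hinged lid, 84 mm diameter, 90 mm tall; bystander, origin: centre of its underside
- spatula: wooden spatula, 280 mm long, lying flat on the ledge; origin at mid-length, x along it towards the blade; 20 mm thick; bystander
- jar: glass jar with a steel cap, 56 mm diameter, 110 mm tall, standing about 115 mm from the stand's centre; bystander, origin: centre of its underside
- bowl: small steel bowl, 84 mm diameter, 40 mm tall, near the far end of the tally slide; bystander, origin: centre of its underside
- spice_tin: rounded aluminium tin, 55 x 75 x 50 mm; bystander, origin: centre of its underside
Not all that is in view belongs to the job. Leave any orange or red look-alike of the gauge alone.

How it is judged (in metres and radians):
On the way:
1. the gauge's foot sits flat on the sill with its rod pushed in by the channel's bottom (x of rod_tip in the frame of sill between -0.0085 and 0.0085 m and y of rod_tip in the frame of sill between -0.131 and 0.131 m and z of rod_tip in the frame of sill below 0.047 m and z of gauge in the frame of sill between 0.0475 and 0.0515 m and angle between gauge's own z axis and vertical below 0.04 rad and angle between the z axis of gauge and the z axis of sill, either way round below 0.04 rad and value of joint rod above 0.002 m), for 0.2 s.
At the end, for the whole second after the job is handed in: The gauge stands released, upright (within 0.06 rad) and at rest on its stand, within 12 mm of the stand's centre, rod fully out, and the tally slide stands within 10 mm of travel (2.5 mm of depth) of the depth that the raised pin shows: 4 x (30 mm - pin) (horizontal distance between gauge and stand below 0.012 m and z of gauge in the frame of stand between 0.057 and 0.063 m and angle between gauge's own z axis and vertical below 0.06 rad and linear speed of gauge below 0.02 m/s and value of joint rod below 0.0015 m and velocity of joint tally between -0.005 and 0.005 m/s and ((value of joint pin between 0.003 and 0.004 m and value of joint tally between 0.094 and 0.118 m) or (value of joint pin between 0.004 and 0.005 m and value of joint tally between 0.09 and 0.114 m) or (value of joint pin between 0.005 and 0.006 m and value of joint tally between 0.086 and 0.11 m) or (value of joint pin between 0.006 and 0.007 m and value of joint tally between 0.082 and 0.106 m) or (value of joint pin between 0.007 and 0.008 m and value of joint tally between 0.078 and 0.102 m) or (value of joint pin between 0.008 and 0.009 m and value of joint tally between 0.074 and 0.098 m) or (value of joint pin between 0.009 and 0.01 m and value of joint tally between 0.07 and 0.094 m) or (value of joint pin between 0.01 and 0.011 m and value of joint tally between 0.066 and 0.09 m) or (value of joint pin between 0.011 and 0.012 m and value of joint tally between 0.062 and 0.086 m) or (value of joint pin between 0.012 and 0.013 m and value of joint tally between 0.058 and 0.082 m) or (value of joint pin between 0.013 and 0.014 m and value of joint tally between 0.054 and 0.078 m) or (value of joint pin between 0.014 and 0.015 m and value of joint tally between 0.05 and 0.074 m) or (value of joint pin between 0.015 and 0.016 m and value of joint tally between 0.046 and 0.07 m) or (value of joint pin between 0.016 and 0.017 m and value of joint tally between 0.042 and 0.066 m) or (value of joint pin between 0.017 and 0.018 m and value of joint tally between 0.038 and 0.062 m) or (value of joint pin between 0.018 and 0.019 m and value of joint tally between 0.034 and 0.058 m) or (value of joint pin between 0.019 and 0.02 m and value of joint tally between 0.03 and 0.054 m) or (value of joint pin between 0.02 and 0.021 m and value of joint tally between 0.026 and 0.05 m) or (value of joint pin between 0.021 and 0.022 m and value of joint tally between 0.022 and 0.046 m) or (value of joint pin between 0.022 and 0.023 m and value of joint tally between 0.018 and 0.042 m) or (value of joint pin between 0.023 and 0.024 m and value of joint tally between 0.014 and 0.038 m))); the robot touches nothing.
It fails at once if the rod is pushed in (3 mm or more) by anything outside the channel (value of joint rod above 0.003 m and not (x of rod_tip in the frame of sill between -0.0085 and 0.0085 m and y of rod_tip in the frame of sill between -0.131 and 0.131 m and z of rod_tip in the frame of sill below 0.047 m)).
It fails at once if the pepper mill is shifted by 10 mm or tipped (distance of mill from where it was at the start of the episode above 0.01 m or angle between mill's own z axis and vertical above 0.2 rad).
It fails at once if a bystander is shifted by 20 mm (distance of any of dabba, sugar_pot, spatula, jar, bowl, spice_tin from where it was at the start of the episode above 0.02 m).
It also fails if it takes over 64 s, if anything falls off the work surface, if the arm or the gripper's body presses on something with over 40 N, if the wrist force passes 120 N, or if a joint passes its speed limit or range.

ROBOT

A 7-joint arm with a two-finger parallel gripper is mounted at the origin on the work surface. World frame = base frame: x ahead of the robot, y to its left, z up, the work surface at z = 0. Lengths are in m, angles in degrees, forces in N, time in s.
With the tool pointing down it reaches from about 0.35 to 0.9 m from the base axis. Payload 19.9 kg.
Tool frame: the origin (TCP) lies at the very end of the fingers, on their centre line; the grasp point (between the pads) lies 19 mm behind it; z points along the fingers, y is the line along which they close (so a half turn about z gives the same grasp; the last joint's range is limited). The gripper opens to 94 mm and grips with 3 to 60 N. Pads are 16 mm wide; open, the fingers measure 119 mm over their backs; the gripper's body (75 mm by 177 mm) begins 78 mm behind the grasp point.
Start: joints at [-77.435, 23.915, -0.59, 92.452, 0.269, 63.638, -3.037], TCP at [0.161, 0.604, 0.205] pointing down, gripper open.
Joint ranges: [-161.28, 161.28], [-22.2, 115.67], [-73.04, 71.86], [3.21, 147.25], [-68.34, 248.33], [10.77, 114.83], [-161.83, 161.83]. Speed limits (degrees/s): [108.29, 108.29, 136.94, 136.94, 172.46, 172.46, 172.46].

INTERFACE

Orientations are given as [roll, pitch, yaw] about the fixed x, y, z axes, in that order (R = Rz(yaw) Ry(pitch) Rx(roll)).
In Python, from rig import manip gives the robot as it stands. The module is installed in compiled form; this text tells all that it offers.
- The arm moves only by the shell command python3 -m handwheel 'ROWS' [OPENING] [FORCE]. ROWS is JSON, a list of rows, each an object with "travel": the shift along the tool's x, y, z in units of 0.15 m (1.0 is 0.15 m), a list of three; "rotation": the turn, a rotation vector about the tool's x, y, z in units of 90 degrees (1.0 is 90 degrees), a list of three. In form: [{"travel": [tx, ty, tz], "rotation": [wx, wy, wz]}, ...]. A call has 1 to 5 rows; each row is the pose to reach, as a shift and turn from the pose commanded when the call began, along the tool's axes at that moment; what a row does not reach only later rows make up. A row lasts 1/12 s, in which the tool goes at most 41.7 mm and 7.16 degrees, less where a joint would pass 70% of its speed; a pose out of reach is approached as far as the arm can. A call with a number of a shift or a turn outside -1 to 1 is refused whole. A call with a gripper value outside its range is refused whole. OPENING is the opening, from -1 (shut) to 1 (fully open), so that 0 is half open, set as the call begins (- or left out, the last holds). The fingers move at their own pace and stop on an object; FORCE is the grip in N (left out, the last holds). Time passes only in rows, so rows that repeat a pose let the fingers close. It gives the time, the measured TCP pose, the force, the opening and the grip force at its end, in the units of the state.
- manip.sense(): the state, without advancing time (a new reading comes with each control period).
- manip.camera(name): name is "side" or "top"; returns a dict with "frame" (480x640x3 uint8, red, green, blue), "vertical_fov" (degrees; the focal length in pixels is half the picture's height over the tangent of half this angle, whatever the lens; pixels are square), "cx", "cy" (the principal point, pixels), "k1" (the pictures are not rectified: a ray, as slopes to the right and down, at radius r is drawn at 1 + k1 r^2 times it, then the intrinsics apply), "camera_from_world" (4x4, takes a point from world to camera coordinates). Camera axes: x right, y up, looking along -z (the intrinsics and any distortion apply to the point x, -y, -z); pixel columns grow to the right and rows downward; lengths in m; the calibration is good to about 2 mm. A picture is of the moment at which its call begins. There is no depth.
- manip.close_job(): hands the job in; it is judged then, once.
The state is a dict: "t": time; "qpos": joint angles; "qvel": joint speeds; "effort": joint torques, N m; "eef_pos": TCP position; "eef_rot": TCP orientation; "ft_force": force on the tool from outside, world axes, zero at the start; "ft_torque": the same for the moment, N m; "opening": opening from 0.0 (shut) to 1.0 (fully open); "grasp_force": force on a finger pad.
Only numpy, scipy, OpenCV 4.12 (cv2) and the standard library are available. Lean on these libraries where they do the work, as an engineer would, in place of code of your own. Each camera call takes 0.05 s, during which the arm holds its last target. There are 200 camera calls.

## Working session

There is one attempt and no reset: what is moved stays moved. The work goes in short steps, Python scripts to look and compute and a shell command to move; the robot and the scene stay as the last step left them, time stands still between calls to the robot, and variables do not carry over. Pictures are saved under pics/ and viewed, at most 10 in all, crops included, and the job is handed in when it is done.

```bash
mkdir -p pics; cat > h.py <<'E'
import numpy as np, cv2
from rig import manip
def cam(n):
    c=manip.camera(n); c['f']=240/np.tan(np.radians(c['vertical_fov'])/2); return c
def proj(c,p):
    q=c['camera_from_world']@np.r_[p,1]; x,y=q[0]/-q[2],-q[1]/-q[2]
    s=1+c['k1']*(x*x+y*y); return np.array([c['cx']+c['f']*x*s,c['cy']+c['f']*y*s])
def ray(c,uv):
    d=(np.array(uv,float)-[c['cx'],c['cy']])/c['f']; s=d.copy()
    for _ in range(30): s=d/(1+c['k1']*(s@s))
    R=c['camera_from_world'][:3,:3]; t=c['camera_from_world'][:3,3]
    return -R.T@t, R.T@np.array([s[0],-s[1],-1])
def onz(c,uv,z):
    o,d=ray(c,uv); return o+d*(z-o[2])/d[2]
def tri(c1,u1,c2,u2):
    o1,d1=ray(c1,u1);o2,d2=ray(c2,u2)
    d1/=np.linalg.norm(d1);d2/=np.linalg.norm(d2)
    A=np.stack([d1,-d2],1); s=np.linalg.lstsq(A,o2-o1,rcond=None)[0]
    p,q=o1+s[0]*d1,o2+s[1]*d2; return (p+q)/2,np.linalg.norm(p-q)
def save(c,fn,crop=None,k=1):
    im=c['frame'][:,:,::-1]
    if crop: a,b,e,f=crop; im=im[b:f,a:e]
    cv2.imwrite('pics/'+fn,cv2.resize(im,None,fx=k,fy=k,interpolation=cv2.INTER_CUBIC))
E
python3 - <<'E'
from h import *
for n in('top','side'):
    c=cam(n);save(c,n+'0.png');o,_=ray(c,(0,0));print(n,o,c['f'],c['k1'])
s=manip.sense();print(s['eef_pos'],s['eef_rot'],s['t'],s['opening'])
E
```

```text
top [ 0.37221871 -0.04334016  1.71387173] 616.9648883048518 -0.21108283948226894
side [-0.07162528 -0.77356492  1.20495309] 504.50795587964 -0.018078472244594863
[0.16107145 0.60355564 0.20491981] [-1.79939853e+02  5.72673943e-03  1.65061815e+02] 0.1 0.9969705585458523
```

View pics/top0.png

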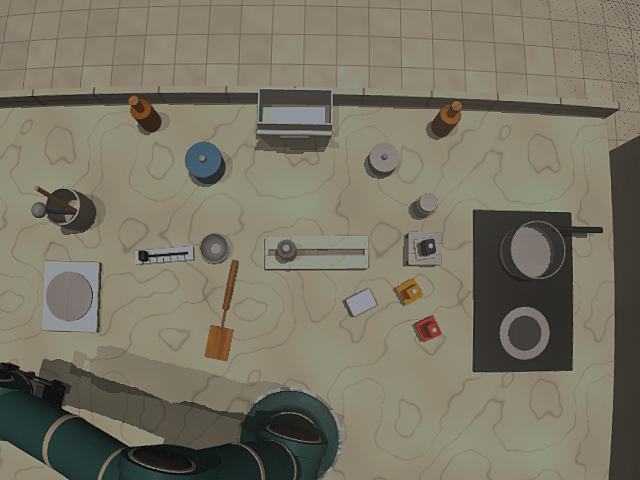

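View pics/side0.png

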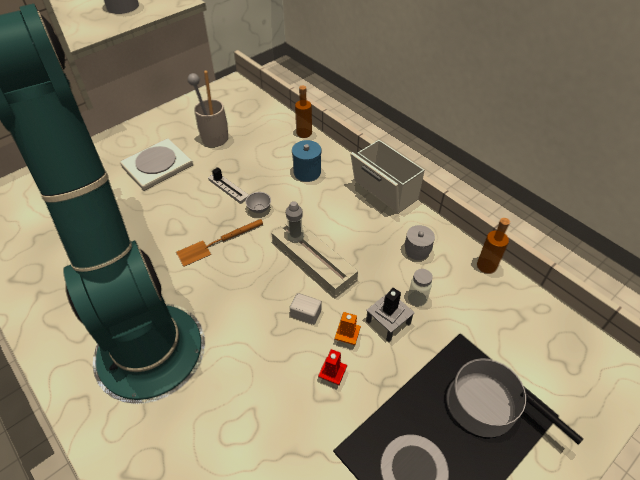

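Look-alike list: black gauge on stand at top (427,247) / side (391,300); orange at top (408,291) and red at top (428,329). I choose the black one on the steel stand. The mill is on the sill's left end (286,250), so the right stretch is clear. Next come close crops.

```bash
python3 - <<'E'
from h import *
t=cam('top');s=cam('side')
a=cv2.resize(t['frame'][220:280,395:455],(400,400),interpolation=cv2.INTER_CUBIC)
b=cv2.resize(s['frame'][270:350,350:430],(400,400),interpolation=cv2.INTER_CUBIC)
d=cv2.resize(t['frame'][220:280,255:375],(800,400),interpolation=cv2.INTER_CUBIC)[:, :]
e=cv2.resize(t['frame'][235:275,125:205],(400,200),interpolation=cv2.INTER_CUBIC)
im=np.zeros((600,800,3),np.uint8)
im[:300,:300]=cv2.resize(a,(300,300));im[:300,300:600]=cv2.resize(b,(300,300));im[300:600,:600]=cv2.resize(d,(600,300));im[:100,600:800]=cv2.resize(e,(200,100))
cv2.imwrite('pics/crops.png',im[:,:,::-1])
# auto: stand plate in top, sill top, tally via brightness/lowsat
def rect(c,box,f,z,name):
    x0,y0,x1,y1=box; im=c['frame'][y0:y1,x0:x1]; hsv=cv2.cvtColor(im,cv2.COLOR_RGB2HSV)
    m=f(hsv).astype(np.uint8); cs,_=cv2.findContours(m,cv2.RETR_EXTERNAL,cv2.CHAIN_APPROX_NONE)
    k=max(cs,key=cv2.contourArea)[:,0,:]
    P=np.array([onz(c,(u+x0,v+y0),z)[:2] for u,v in k],np.float32)
    r=cv2.minAreaRect(P*1000);print(name,len(k),cv2.contourArea(k),np.round(r[0],1),np.round(r[1],1),round(r[2],2))
print(cv2.cvtColor(t['frame'][225:275,255:270],cv2.COLOR_RGB2HSV)[25,:],)
print('st',cv2.cvtColor(t['frame'][225:275,398:412],cv2.COLOR_RGB2HSV)[10,:])
rect(t,(395,222,455,280),lambda h:(h[:,:,1]<45),0.06,'stand')
rect(t,(395,222,455,280),lambda h:(h[:,:,2]<45),0.08,'grip')
rect(t,(255,225,378,280),lambda h:(h[:,:,1]<45),0.05,'sill')
rect(t,(125,235,199,275),lambda h:(h[:,:,1]<45),0.014,'tally')
rect(t,(125,235,165,275),lambda h:(h[:,:,2]<45),0.0545,'tgrip')
E
```

```text
[[ 20  50 143]
 [ 22  47 146]
 [ 25  42 144]
 [ 25  46 145]
 [ 26  43 143]
 [ 25  42 144]
 [ 25  44 145]
 [ 25  46 145]
 [ 26  46 149]
 [ 24  47 103]
 [ 39  30 144]
 [ 41  31 154]
 [ 40  29 156]
 [ 36  32 111]
 [ 17  50  71]]
st [[ 21  48 137]
 [ 20  49 126]
 [ 23  50 123]
 [ 22  50 133]
 [ 20  50 143]
 [ 21  52 132]
 [ 21  47  76]
 [ 19  48  75]
 [ 21  35  51]
 [ 15  45  34]
 [ 18  13  95]
 [  9  17 152]
 [ 12  27 143]
 [ 15  25 142]]
stand 137 1052.5 [ 531.4 -354.2] [99.4 95.1] 89.81
grip 9 3.5 [ 545.8 -347.9] [ 3.6 12.3] 27.15
sill 324 3417.0 [517.2 -51.8] [ 92.6 306.5] 0.93
tally 232 941.0 [495.6 360.3] [ 79.4 173.6] 10.55
tgrip 63 83.5 [497.5 385.7] [27.5 70.6] 1.09
```

View pics/crops.png

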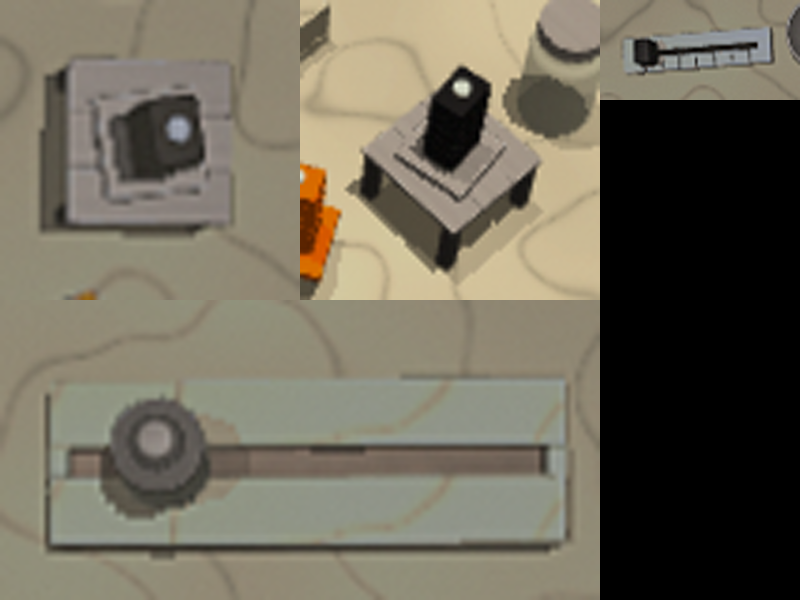

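The black gauge is the right one: its white cap is at top (430.6,245.6) / side (393.2,293.5), on a plate spanning top u 408–441, v 232–264. The sill spans u 264.6–368.2 with the mill at its left end, and the tally grip sits at the track's left end, with the bowl to its right.

```bash
cat >> h.py <<'E'
def go(dst,yaw):
    "print travel/rotation from current measured pose to world dst, yaw"
    s=manip.sense(); r=np.radians(s['eef_rot'][2]); d=np.array(dst)-s['eef_pos']
    dy=(yaw-s['eef_rot'][2]+180)%360-180
    print('pos',np.round(s['eef_pos'],4),'rot',np.round(s['eef_rot'],2),'ft',np.round(s['ft_force'],1),'t',round(s['t'],2),'| travel',np.round(np.array([d[0]*np.cos(r)+d[1]*np.sin(r),d[0]*np.sin(r)-d[1]*np.cos(r),-d[2]])/.15,3),'rotz',round(-dy/90,3))
E
python3 - <<'E'
from h import *
t=cam('top');s=cam('side')
A=lambda p:(p[0]/5+395,p[1]/5+220)
B=lambda p:(p[0]/5+255,(p[1]-300)/5+220)
C=lambda p:((p[0]-600)/2.5+125,p[1]/2.5+235)
pr=lambda n,L,f,z:(lambda P:print(n,np.round(P*1000,1).tolist(),'mean',np.round(P.mean(0)*1000,1)))(np.array([onz(t,f(p),z)[:2] for p in L]))
pr('plate',[(66,60),(232,60),(232,222),(68,222)],A,.06)
pr('foot',[(92,95),(200,85),(210,190),(103,200)],A,.066)
pr('cap',[(178,128)],A,.0+.1435)
print(tri(t,A((178,128)),s,(393.2,293.5)))
pr('sill',[(48,380),(565,378),(567,545),(50,548)],B,.05)
pr('chan',[(68,462),(547,460)],B,.05)
pr('millhead',[(156,436)],B,.192)
pr('milltopring',[(158,453)],B,.16)
pr('track',[(622,38),(770,28),(773,64),(626,74)],C,.014)
pr('tgrip',[(645,51)],C,.05)
go((.45,.35,.28),80)
# precise tally grip centroid/jar/bowl
E
```

```text
plate [[575.1, -313.3], [576.9, -405.2], [488.3, -404.9], [486.9, -314.6]] mean [ 531.8 -359.5]
foot [[555.6, -326.6], [562.1, -386.1], [505.1, -391.5], [498.7, -332.7]] mean [ 530.4 -359.2]
cap [[530.7, -358.3]] mean [ 530.7 -358.3]
(array([ 0.53123581, -0.35860091,  0.14511871]), np.float64(0.0018996095408432049))
sill [[558.2, 76.5], [564.4, -204.6], [473.4, -206.4], [466.9, 73.2]] mean [515.7 -65.3]
chan [[513.7, 64.5], [519.4, -195.1]] mean [516.6 -65.3]
millhead [[515.4, 12.0]] mean [515.4  12. ]
milltopring [[509.8, 11.9]] mean [509.8  11.9]
track [[515.9, 447.8], [530.2, 278.6], [490.1, 273.8], [475.4, 441.4]] mean [502.9 360.4]
tgrip [[499.0, 410.6]] mean [499.  410.6]
pos [0.1611 0.6038 0.2052] rot [-179.98    0.    165.06] ft [-0.2 -1.  -0.4] t 0.3 | travel [-2.297 -1.138 -0.498] rotz 0.945
```

```bash
python3 -m handwheel '[{"travel":[-1,-0.5,-0.5],"rotation":[0,0,0.38]},{"travel":[-1,-0.5,-0.5],"rotation":[0,0,0.38]},{"travel":[-1,-0.5,-0.5],"rotation":[0,0,0.38]},{"travel":[-1,-0.5,-0.5],"rotation":[0,0,0.38]},{"travel":[-1,-0.5,-0.5],"rotation":[0,0,0.38]}]' 1 30
python3 -m handwheel '[{"travel":[-1,0.1,0],"rotation":[0,0,0.38]},{"travel":[-1,0.1,0],"rotation":[0,0,0.38]},{"travel":[-1,0.1,0],"rotation":[0,0,0.38]},{"travel":[-1,0.1,0],"rotation":[0,0,0.38]},{"travel":[-1,0.1,0],"rotation":[0,0,0.38]}]'
python3 -c "
from h import *
go((.5,-.1,.28),40);print(manip.sense()['qpos'])"
```

```text
t: 0.72
eef_pos: [0.2912, 0.4897, 0.283]
eef_rot: [179.8, -0.0, 130.2]
ft_force: [0.0, -0.3, 0.3]
opening: 0.999
grasp_force: 0.0
t: 1.13
eef_pos: [0.4006, 0.3843, 0.2809]
eef_rot: [179.9, 0.0, 95.8]
ft_force: [0.1, -0.0, -0.4]
opening: 0.999
grasp_force: 0.0
pos [0.4006 0.3843 0.2809] rot [1.7992e+02 5.0000e-02 9.5840e+01] ft [ 0.1 -0.  -0.4] t 1.13 | travel [-3.28   0.331  0.006] rotz 0.62
[-62.77040593  13.38178372  18.78740777  97.78761917  -4.46622193
  69.54149641 -37.05284981]
```

```bash
python3 -m handwheel '[{"travel":[-1,0.3,0],"rotation":[0,0,0.25]},{"travel":[-1,0.3,0],"rotation":[0,0,0.25]},{"travel":[-1,0.3,0],"rotation":[0,0,0.25]},{"travel":[-1,0.3,0],"rotation":[0,0,0.25]},{"travel":[-1,0.3,0],"rotation":[0,0,0.25]}]' >/dev/null
python3 -m handwheel '[{"travel":[-1,0.4,0],"rotation":[0,0,0.25]},{"travel":[-1,0.4,0],"rotation":[0,0,0.25]},{"travel":[-1,0.4,0],"rotation":[0,0,0.25]},{"travel":[-1,0.4,0],"rotation":[0,0,0.25]},{"travel":[-1,0.4,0],"rotation":[0,0,0.25]}]' >/dev/null
python3 -m handwheel '[{"travel":[-0.74,0.78,0],"rotation":[0,0,0.25]},{"travel":[-0.74,0.78,0],"rotation":[0,0,0.25]},{"travel":[-0.74,0.78,0],"rotation":[0,0,0.25]},{"travel":[-0.74,0.78,0],"rotation":[0,0,0.25]},{"travel":[-0.74,0.78,0],"rotation":[0,0,0.25]}]' >/dev/null
python3 -m handwheel '[{"travel":[-0.39,1,0],"rotation":[0,0,0.25]},{"travel":[-0.39,1,0],"rotation":[0,0,0.25]},{"travel":[-0.39,1,0],"rotation":[0,0,0.25]},{"travel":[-0.39,1,0],"rotation":[0,0,0.25]},{"travel":[-0.39,1,0],"rotation":[0,0,0.25]}]'
python3 -c "
from h import *
go((.531,-.359,.15),6.2);print(manip.sense()['qpos'])"
```

```text
t: 2.8
eef_pos: [0.5189, -0.2413, 0.2805]
eef_rot: [179.8, 0.1, 6.2]
ft_force: [-0.1, -0.9, -0.1]
opening: 1.001
grasp_force: 0.0
pos [ 0.5189 -0.2413  0.2805] rot [1.7982e+02 5.0000e-02 6.1800e+00] ft [-0.1 -0.9 -0.1] t 2.8 | travel [-0.004  0.789  0.87 ] rotz -0.0
[-18.22252466  20.50822383  51.57543767  96.20913127 -16.65000666
  71.38859979 -46.87349856]
```

```bash
python3 -m handwheel '[{"travel":[0,0.4,0],"rotation":[0,0,0]},{"travel":[0,0.79,0],"rotation":[0,0,0]},{"travel":[0,0.79,0],"rotation":[0,0,0]},{"travel":[0,0.79,0.4],"rotation":[0,0,0]},{"travel":[0,0.79,0.6],"rotation":[0,0,0]}]' >/dev/null
python3 -m handwheel '[{"travel":[0,0,0],"rotation":[0,0,0]},{"travel":[0,0,0],"rotation":[0,0,0]}]' 
python3 -c "
from h import *
t=cam('top');s=cam('side');go((.531,-.359,.096),6.2)
a=cv2.resize(t['frame'][200:290,385:475],(400,400),interpolation=cv2.INTER_CUBIC)
b=cv2.resize(s['frame'][230:350,330:450],(400,400),interpolation=cv2.INTER_CUBIC)
cv2.imwrite('pics/c2.png',np.hstack([a,b])[:,:,::-1])"
```

```text
t: 3.38
eef_pos: [0.5333, -0.3515, 0.1966]
eef_rot: [-179.9, 0.2, 6.7]
ft_force: [-0.4, 0.1, 1.3]
opening: 0.999
grasp_force: 0.0
pos [ 0.5346 -0.3525  0.1996] rot [ 1.7992e+02 -1.0000e-01  6.7100e+00] ft [-0.4 -0.4  0.9] t 3.48 | travel [-0.029  0.041  0.691] rotz 0.006
```

View pics/c2.png

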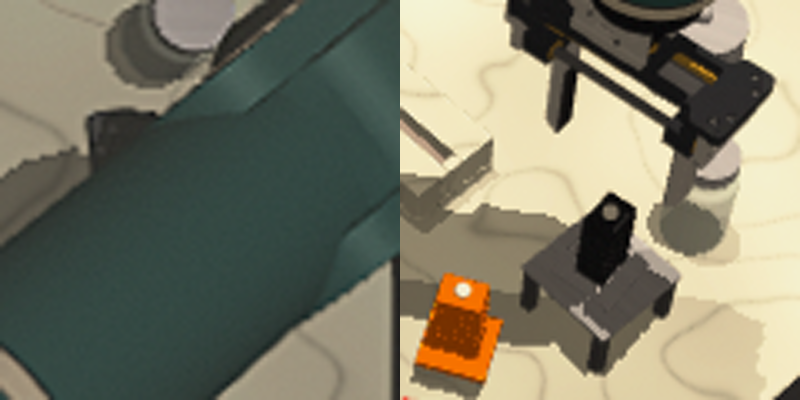

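The side view shows the open fingers (side crop 560,120 and 680,180) straddling the black gauge (605,235), with the jar behind and clear. Descending and gripping next.

```bash
python3 -m handwheel '[{"travel":[-0.02,0.04,0.15],"rotation":[0,0,0]},{"travel":[-0.02,0.04,0.35],"rotation":[0,0,0]},{"travel":[-0.02,0.04,0.55],"rotation":[0,0,0]},{"travel":[-0.02,0.04,0.69],"rotation":[0,0,0]},{"travel":[-0.02,0.04,0.69],"rotation":[0,0,0]}]'
python3 -m handwheel '[{"travel":[0,0,0],"rotation":[0,0,0]},{"travel":[0,0,0],"rotation":[0,0,0]},{"travel":[0,0,0],"rotation":[0,0,0]}]'
python3 -m handwheel '[{"travel":[0,0,0],"rotation":[0,0,0]},{"travel":[0,0,0],"rotation":[0,0,0]},{"travel":[0,0,0],"rotation":[0,0,0]},{"travel":[0,0,0],"rotation":[0,0,0]},{"travel":[0,0,0],"rotation":[0,0,0]}]' -0.6 30
python3 -m handwheel '[{"travel":[0,0,0],"rotation":[0,0,0]},{"travel":[0,0,0],"rotation":[0,0,0]},{"travel":[0,0,0],"rotation":[0,0,0]},{"travel":[0,0,0],"rotation":[0,0,0]},{"travel":[0,0,0],"rotation":[0,0,0]}]' -0.6 30
```

```text
t: 3.9
eef_pos: [0.5314, -0.3574, 0.0924]
eef_rot: [-179.9, 0.1, 6.7]
ft_force: [-0.4, 0.9, -0.7]
opening: 0.996
grasp_force: 0.0
t: 4.15
eef_pos: [0.5326, -0.3591, 0.0962]
eef_rot: [179.9, -0.2, 6.7]
ft_force: [1.0, -0.2, 0.7]
opening: 0.996
grasp_force: 0.0
t: 4.57
eef_pos: [0.5314, -0.3585, 0.0938]
eef_rot: [180.0, -0.0, 6.7]
ft_force: [0.4, -0.4, -0.9]
opening: 0.684
grasp_force: 0.0
t: 4.98
eef_pos: [0.5314, -0.3586, 0.0937]
eef_rot: [180.0, 0.0, 6.7]
ft_force: [-0.5, -0.7, -0.3]
opening: 0.327
grasp_force: 0.0
```

```bash
python3 -m handwheel '[{"travel":[0,0,0],"rotation":[0,0,0]},{"travel":[0,0,0],"rotation":[0,0,0]},{"travel":[0,0,0],"rotation":[0,0,0]},{"travel":[0,0,0],"rotation":[0,0,0]},{"travel":[0,0,0],"rotation":[0,0,0]}]' -1 30
python3 -m handwheel '[{"travel":[0,0,-0.1],"rotation":[0,0,0]},{"travel":[0,0,-0.2],"rotation":[0,0,0]},{"travel":[0,0,-0.3],"rotation":[0,0,0]},{"travel":[0,0,-0.45],"rotation":[0,0,0]},{"travel":[0,0,-0.45],"rotation":[0,0,0]}]'
python3 -c "
from h import *
s=cam('side');go((.5182,-.14,.158),3)
save(s,'c3.png',(320,200,460,340),4)"
```

```text
t: 5.4
eef_pos: [0.5314, -0.3585, 0.0937]
eef_rot: [180.0, 0.0, 6.7]
ft_force: [0.3, 0.3, -1.7]
opening: 0.277
grasp_force: 29.7
t: 5.82
eef_pos: [0.5328, -0.3601, 0.1667]
eef_rot: [179.8, -0.3, 6.6]
ft_force: [-0.2, -0.5, -0.9]
opening: 0.28
grasp_force: 29.7
pos [ 0.5324 -0.3595  0.1647] rot [179.85  -0.22   6.66] ft [-0.8 -0.8 -1.9] t 5.87 | travel [ 0.075 -1.464  0.045] rotz 0.041
```

View pics/c3.png

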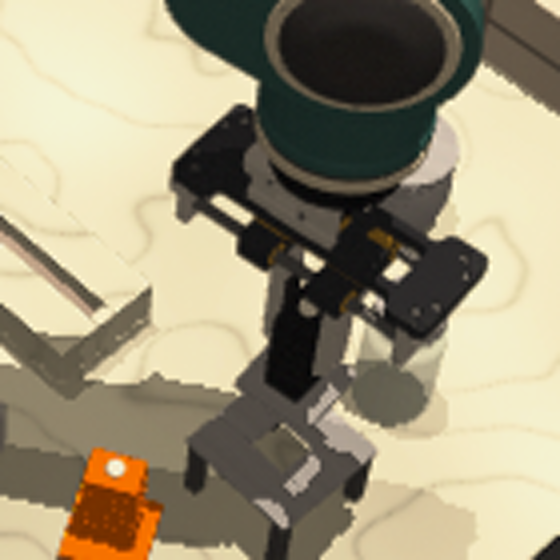

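The gauge is lifted upright between the fingers and the stand's hole is empty. Carrying it over to the sill.

```bash
python3 -m handwheel '[{"travel":[0,-0.1,0],"rotation":[0,0,0]},{"travel":[0.01,-0.27,0],"rotation":[0,0,0]},{"travel":[0.02,-0.45,0],"rotation":[0,0,0]},{"travel":[0.03,-0.63,0],"rotation":[0,0,0]},{"travel":[0.04,-0.8,0],"rotation":[0,0,0]}]'
python3 -m handwheel '[{"travel":[0,-0.15,0],"rotation":[0,0,0]},{"travel":[0.01,-0.3,0],"rotation":[0,0,0]},{"travel":[0.02,-0.45,0],"rotation":[0,0,0]},{"travel":[0.03,-0.6,0],"rotation":[0,0,0]},{"travel":[0.03,-0.66,0],"rotation":[0,0,0]}]'
python3 -m handwheel '[{"travel":[0,0,0],"rotation":[0,0,0]},{"travel":[0,0,0],"rotation":[0,0,0]},{"travel":[0,0,0],"rotation":[0,0,0]}]'
python3 -c "
from h import *
s=cam('side');t=cam('top');go((.5182,-.14,.0837),3)
a=cv2.resize(t['frame'][200:290,270:390],(400,300),interpolation=cv2.INTER_CUBIC)
b=cv2.resize(s['frame'][190:310,260:380],(400,400),interpolation=cv2.INTER_CUBIC)
cv2.imwrite('pics/c4.png',np.hstack([np.pad(a,((0,100),(0,0),(0,0))),b])[:,:,::-1])
print(proj(s,(.5182,-.14,.05)))"
```

```text
t: 6.28
eef_pos: [0.5232, -0.2372, 0.1614]
eef_rot: [-180.0, -0.0, 6.7]
ft_force: [0.7, -0.3, -1.3]
opening: 0.273
grasp_force: 29.7
t: 6.7
eef_pos: [0.5165, -0.1367, 0.1613]
eef_rot: [-179.9, -0.0, 6.8]
ft_force: [-0.4, 0.8, -1.9]
opening: 0.275
grasp_force: 29.7
t: 6.95
eef_pos: [0.5164, -0.141, 0.1614]
eef_rot: [180.0, -0.0, 6.6]
ft_force: [-0.4, 0.1, -0.8]
opening: 0.276
grasp_force: 29.7
pos [ 0.5164 -0.1411  0.1613] rot [ 1.7997e+02 -1.0000e-02  6.5600e+00] ft [-1.   0.4 -1.7] t 7.05 | travel [ 0.013 -0.006  0.517] rotz 0.04
[330.10158204 266.79956143]
```

View pics/c4.png

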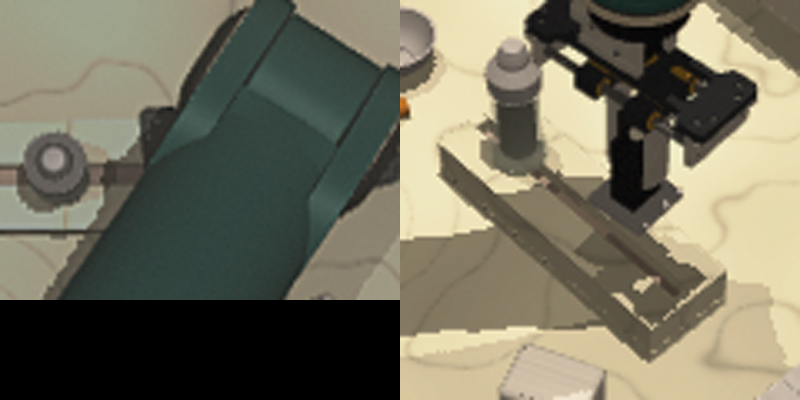

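The side view shows the foot over the channel line (crop ~ (637,210)), the mill well left at (515,110), and no contact. I'm lowering the rod tip to just above the sill for one close look.

```bash
python3 -m handwheel '[{"travel":[0.012,0,0.08],"rotation":[0,0,0]},{"travel":[0.012,0,0.16],"rotation":[0,0,0]},{"travel":[0.012,0,0.24],"rotation":[0,0,0]},{"travel":[0.012,0,0.26],"rotation":[0,0,0]},{"travel":[0.012,0,0.26],"rotation":[0,0,0]}]'
python3 -c "
from h import *
s=cam('side');go((.5182,-.14,.0837),3);p=manip.sense()['eef_pos']
T=lambda q:np.round((proj(s,q)-[290,225])*8).tolist()
print(T((p[0],p[1],p[2]-.0337-.03)),T((p[0],p[1],.05)))
# channel edge pixels
for y in(-.06,-.1,-.14,-.17,-.195):
  x=.5137+.0057*(.0645-y)/.2596
  print(y,T((x-.008,y,.05)),T((x+.008,y,.05)))
im=np.clip(s['frame'][225:295,290:370].astype(float)*1.8,0,255).astype(np.uint8)
cv2.imwrite('pics/c5.png',cv2.resize(im,None,fx=8,fy=8,interpolation=cv2.INTER_CUBIC)[:,:,::-1])"
```

```text
t: 7.47
eef_pos: [0.5174, -0.1397, 0.1207]
eef_rot: [-180.0, 0.1, 6.6]
ft_force: [-0.2, 0.3, -1.0]
opening: 0.275
grasp_force: 29.7
pos [ 0.5178 -0.1399  0.1215] rot [1.7999e+02 8.0000e-02 6.6300e+00] ft [-0.4 -0.6 -1.1] t 7.52 | travel [0.002 0.001 0.252] rotz 0.04
[320.0, 321.0] [320.0, 335.0]
-0.06 [154.0, 217.0] [187.0, 195.0]
-0.1 [228.0, 281.0] [261.0, 258.0]
-0.14 [304.0, 346.0] [337.0, 323.0]
-0.17 [362.0, 397.0] [396.0, 372.0]
-0.195 [412.0, 439.0] [445.0, 415.0]
```

View pics/c5.png

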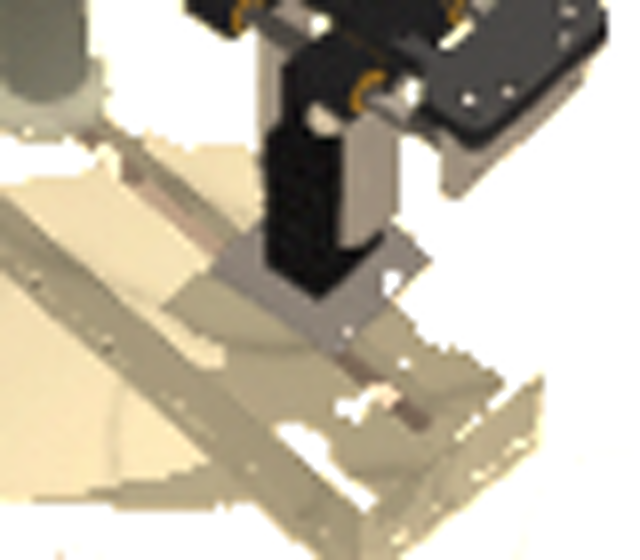

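The rod is hidden by the foot, but the channel's visible edges (about (420,420) at the end, (345,360) by the foot) lie on my predicted channel line. The lateral aim is good, so I descend with a force check as the tip enters.

```bash
python3 -m handwheel '[{"travel":[0.003,0,0.03],"rotation":[0,0,0]},{"travel":[0.003,0,0.056],"rotation":[0,0,0]},{"travel":[0.003,0,0.056],"rotation":[0,0,0]},{"travel":[0.003,0,0.056],"rotation":[0,0,0]}]'
python3 -c "
from h import *
F=[]
for i in range(4): manip.camera('side'); s=manip.sense();F.append(s['ft_force'])
print(np.round(F,1));go((.5182,-.14,.0837),3)"
```

```text
t: 7.85
eef_pos: [0.5187, -0.1395, 0.1137]
eef_rot: [180.0, 0.0, 6.7]
ft_force: [-1.0, 0.2, -1.7]
opening: 0.275
grasp_force: 29.7
[[ 0.3  0.7 -1.4]
 [-0.8  0.1 -1.5]
 [ 0.1 -0.5 -1.9]
 [ 0.5  0.4 -1.5]]
pos [ 0.5188 -0.1396  0.114 ] rot [ 1.7999e+02 -2.0000e-02  6.6600e+00] ft [ 0.5  0.4 -1.5] t 8.05 | travel [-0.005  0.002  0.202] rotz 0.041
```

```bash
python3 -m handwheel '[{"travel":[-0.004,0,0.008],"rotation":[0,0,0]},{"travel":[-0.004,0,0.016],"rotation":[0,0,0]},{"travel":[-0.004,0,0.016],"rotation":[0,0,0]}]' >/dev/null
python3 -c "
from h import *
F=[]
for i in range(4): manip.camera('side'); s=manip.sense();F.append(s['ft_force'])
print(np.round(F,1));go((.5182,-.14,.0837),3)"
```

```text
[[-0.1  0.5 -1.5]
 [ 0.2 -0.1 -0.7]
 [ 0.   1.1 -1.6]
 [-0.4  0.8 -2. ]]
pos [ 0.5181 -0.1396  0.1114] rot [179.99  -0.     6.66] ft [-0.4  0.8 -2. ] t 8.5 | travel [0.    0.003 0.185] rotz 0.041
```

No reaction, so the tip is inside the channel. Continuing down.

```bash
python3 -m handwheel '[{"travel":[0,0,0.04],"rotation":[0,0,0]},{"travel":[0,0,0.08],"rotation":[0,0,0]},{"travel":[0,0,0.12],"rotation":[0,0,0]},{"travel":[0,0,0.15],"rotation":[0,0,0]},{"travel":[0,0,0.16],"rotation":[0,0,0]}]'
python3 -m handwheel '[{"travel":[0,0,0.01],"rotation":[0,0,0]},{"travel":[0,0,0.02],"rotation":[0,0,0]},{"travel":[0,0,0.03],"rotation":[0,0,0]},{"travel":[0,0,0.03],"rotation":[0,0,0]}]'
python3 -c "
from h import *
F=[]
for i in range(3): manip.camera('side'); s=manip.sense();F.append(s['ft_force'])
print(np.round(F,1));go((.5182,-.14,.0837),3)"
```

```text
t: 8.92
eef_pos: [0.5181, -0.1396, 0.0866]
eef_rot: [180.0, 0.0, 6.7]
ft_force: [1.6, 1.3, 1.8]
opening: 0.275
grasp_force: 29.7
t: 9.25
eef_pos: [0.5186, -0.1397, 0.0833]
eef_rot: [180.0, -0.1, 6.7]
ft_force: [-0.9, 2.6, 9.0]
opening: 0.278
grasp_force: 29.9
[[-0.5  1.4  7.9]
 [-0.7  0.6  8.1]
 [ 0.3  1.6  8.1]]
pos [ 0.5186 -0.1397  0.0833] rot [ 1.7999e+02 -6.0000e-02  6.6600e+00] ft [0.3 1.6 8.1] t 9.4 | travel [-0.003  0.002 -0.002] rotz 0.041
```

Net about 9.7 N at the expected height, so the foot is seated. A touch more press to be sure, then lift straight out.

```bash
python3 -m handwheel '[{"travel":[0,0,0.01],"rotation":[0,0,0]},{"travel":[0,0,0.01],"rotation":[0,0,0]},{"travel":[0,0,0.01],"rotation":[0,0,0]},{"travel":[0,0,0.01],"rotation":[0,0,0]},{"travel":[0,0,0.01],"rotation":[0,0,0]}]'
python3 -m handwheel '[{"travel":[0,0,-0.07],"rotation":[0,0,0]},{"travel":[0,0,-0.2],"rotation":[0,0,0]},{"travel":[0,0,-0.35],"rotation":[0,0,0]},{"travel":[0,0,-0.5],"rotation":[0,0,0]},{"travel":[0,0,-0.54],"rotation":[0,0,0]}]'
python3 -m handwheel '[{"travel":[0,0.1,0],"rotation":[0,0,0]},{"travel":[-0.01,0.27,0],"rotation":[0,0,0]},{"travel":[-0.02,0.45,0],"rotation":[0,0,0]},{"travel":[-0.03,0.63,0],"rotation":[0,0,0]},{"travel":[-0.04,0.8,0],"rotation":[0,0,0]}]'
python3 -m handwheel '[{"travel":[0,0.15,0],"rotation":[0,0,0]},{"travel":[-0.01,0.3,0],"rotation":[0,0,0]},{"travel":[-0.02,0.45,0],"rotation":[0,0,0]},{"travel":[-0.03,0.6,0],"rotation":[0,0,0]},{"travel":[-0.03,0.66,0],"rotation":[0,0,0]}]'
python3 -m handwheel '[{"travel":[0,0,0],"rotation":[0,0,0]},{"travel":[0,0,0],"rotation":[0,0,0]},{"travel":[0,0,0],"rotation":[0,0,0]}]'
python3 -c "
from h import *
s=cam('side');go((.5316,-.359,.0945),6.7);save(s,'c6.png',(350,210,450,310),5)"
```

```text
t: 9.82
eef_pos: [0.519, -0.1397, 0.0826]
eef_rot: [-180.0, -0.1, 6.7]
ft_force: [-3.9, 3.9, 24.3]
opening: 0.277
grasp_force: 30.0
t: 10.23
eef_pos: [0.5189, -0.1402, 0.1652]
eef_rot: [180.0, -0.2, 6.6]
ft_force: [0.4, -0.5, -0.7]
opening: 0.275
grasp_force: 30.0
t: 10.65
eef_pos: [0.5257, -0.2606, 0.1618]
eef_rot: [-180.0, 0.0, 6.7]
ft_force: [-0.3, 0.1, -0.8]
opening: 0.275
grasp_force: 30.0
t: 11.07
eef_pos: [0.5318, -0.3612, 0.1617]
eef_rot: [180.0, 0.1, 6.5]
ft_force: [-0.3, -0.7, -1.3]
opening: 0.281
grasp_force: 30.0
t: 11.32
eef_pos: [0.5333, -0.357, 0.162]
eef_rot: [-180.0, 0.0, 6.7]
ft_force: [0.9, 0.5, -1.2]
opening: 0.273
grasp_force: 30.0
pos [ 0.5334 -0.3569  0.1621] rot [-179.96   -0.      6.74] ft [-0.3 -0.3 -1.2] t 11.37 | travel [-0.014  0.012  0.451] rotz 0.0
```

View pics/c6.png

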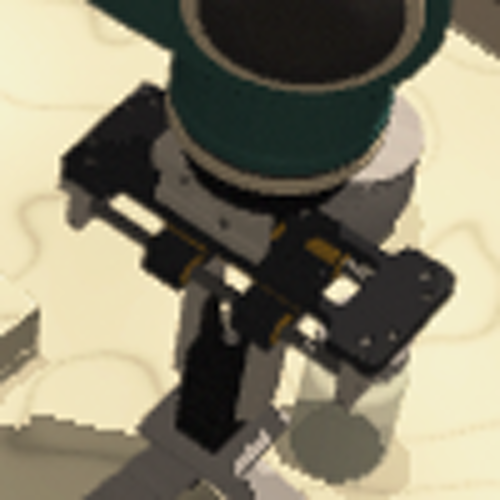

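The gauge hangs upright over the stand (crop (210,400)), held firmly. Lowering it into the hole and releasing.

```bash
python3 -m handwheel '[{"travel":[-0.014,0.014,0.12],"rotation":[0,0,0]},{"travel":[-0.014,0.014,0.25],"rotation":[0,0,0]},{"travel":[-0.014,0.014,0.36],"rotation":[0,0,0]},{"travel":[-0.014,0.014,0.43],"rotation":[0,0,0]},{"travel":[-0.014,0.014,0.45],"rotation":[0,0,0]}]'
python3 -m handwheel '[{"travel":[0,0,0.004],"rotation":[0,0,0]},{"travel":[0,0,0.008],"rotation":[0,0,0]},{"travel":[0,0,0.012],"rotation":[0,0,0]},{"travel":[0,0,0.012],"rotation":[0,0,0]}]'
```

```text
t: 11.78
eef_pos: [0.531, -0.3593, 0.0934]
eef_rot: [-179.9, 0.1, 6.7]
ft_force: [0.7, -0.0, -1.0]
opening: 0.282
grasp_force: 30.0
t: 12.12
eef_pos: [0.5316, -0.3608, 0.0938]
eef_rot: [180.0, -0.0, 6.7]
ft_force: [-0.3, -0.2, -2.0]
opening: 0.273
grasp_force: 30.0
```

```bash
python3 -m handwheel '[{"travel":[0,-0.005,0.005],"rotation":[0,0,0]},{"travel":[0,-0.01,0.01],"rotation":[0,0,0]},{"travel":[0,-0.01,0.01],"rotation":[0,0,0]},{"travel":[0,-0.01,0.01],"rotation":[0,0,0]}]'
```

```text
t: 12.45
eef_pos: [0.5314, -0.36, 0.0927]
eef_rot: [179.9, -0.1, 6.6]
ft_force: [-1.9, -1.2, 9.2]
opening: 0.276
grasp_force: 30.0
```

```bash
python3 -m handwheel '[{"travel":[0,0,0],"rotation":[0,0,0]},{"travel":[0,0,0],"rotation":[0,0,0]},{"travel":[0,0,0],"rotation":[0,0,0]},{"travel":[0,0,0],"rotation":[0,0,0]},{"travel":[0,0,0],"rotation":[0,0,0]}]' 0.6
python3 -m handwheel '[{"travel":[0,0,0],"rotation":[0,0,0]},{"travel":[0,0,0],"rotation":[0,0,0]},{"travel":[0,0,0],"rotation":[0,0,0]},{"travel":[0,0,0],"rotation":[0,0,0]}]' >/dev/null
python3 -m handwheel '[{"travel":[0,0,-0.1],"rotation":[0,0,0]},{"travel":[0,0,-0.3],"rotation":[0,0,0]},{"travel":[0,0,-0.5],"rotation":[0,0,0]},{"travel":[0,0,-0.75],"rotation":[0,0,0]},{"travel":[0,0,-1],"rotation":[0,0,0]}]' >/dev/null
python3 -m handwheel '[{"travel":[0,-0.2,-0.2],"rotation":[0,0,0]},{"travel":[0,-0.4,-0.2],"rotation":[0,0,0]},{"travel":[0,-0.6,-0.2],"rotation":[0,0,0]},{"travel":[0,-0.8,-0.2],"rotation":[0,0,0]},{"travel":[0,-1,-0.2],"rotation":[0,0,0]}]'
```

```text
t: 12.87
eef_pos: [0.5311, -0.3591, 0.0915]
eef_rot: [180.0, 0.0, 6.7]
ft_force: [-1.0, 0.4, 0.6]
opening: 0.592
grasp_force: 0.0
t: 14.03
eef_pos: [0.5131, -0.2091, 0.2726]
eef_rot: [-180.0, -0.0, 6.6]
ft_force: [1.1, 0.4, 0.5]
opening: 0.803
grasp_force: 0.0
```

```bash
python3 -m handwheel '[{"travel":[0,-0.3,0],"rotation":[0,0,-0.25]},{"travel":[0,-0.6,0],"rotation":[0,0,-0.25]},{"travel":[0,-1,0],"rotation":[0,0,-0.25]},{"travel":[0,-1,0],"rotation":[0,0,-0.25]},{"travel":[0,-1,0],"rotation":[0,0,-0.25]}]' 1 >/dev/null
python3 -m handwheel '[{"travel":[0.49,-0.87,0],"rotation":[0,0,-0.25]},{"travel":[0.49,-0.87,0],"rotation":[0,0,-0.25]},{"travel":[0.49,-0.87,0],"rotation":[0,0,-0.25]},{"travel":[0.49,-0.87,0],"rotation":[0,0,-0.25]},{"travel":[0.49,-0.87,0],"rotation":[0,0,-0.25]}]' >/dev/null
python3 -m handwheel '[{"travel":[0.78,-0.62,0],"rotation":[0,0,-0.25]},{"travel":[0.78,-0.62,0],"rotation":[0,0,-0.25]},{"travel":[0.78,-0.62,0],"rotation":[0,0,-0.25]},{"travel":[0.78,-0.62,0],"rotation":[0,0,-0.25]},{"travel":[0.78,-0.62,0],"rotation":[0,0,-0.25]}]'
python3 - <<'E'
from h import *
t=cam('top');s=cam('side');go((.498,.415,.15),94.9)
def cap(c,box):
    x0,y0,x1,y1=box; im=c['frame'][y0:y1,x0:x1].astype(float); mn=im.min(2)
    m=mn>0.75*mn[mn>0].max(); return m,im
a=cv2.resize(t['frame'][225:270,405:450],(400,400),interpolation=cv2.INTER_CUBIC)
b=cv2.resize(s['frame'][270:340,355:425],(400,400),interpolation=cv2.INTER_CUBIC)
cv2.imwrite('pics/c7.png',np.hstack([a,b])[:,:,::-1])
for h in (.1435,.15,.155,.16,.165): print(h, (proj(t,(.531,-.359,h))-[405,225])*400/45,(proj(s,(.531,-.359,h))-[355,270])*400/70+[400,0])
E
```

```text
t: 15.28
eef_pos: [0.4958, 0.2427, 0.2717]
eef_rot: [-180.0, -0.0, 74.5]
ft_force: [0.5, 0.4, -0.2]
opening: 1.0
grasp_force: 0.0
pos [0.4968 0.2376 0.2719] rot [1.7997e+02 4.0000e-02 7.4050e+01] ft [ 0.1 -0.1 -1. ] t 15.38 | travel [ 1.139 -0.317  0.813] rotz -0.232
0.1435 [229.88908952 181.95535409] [616.03703069 137.55562343]
0.15 [234.32255025 179.77389912] [617.6056466  129.24325603]
0.155 [237.75709455 178.08382015] [618.82057874 122.80455057]
0.16 [241.21288558 176.38316771] [620.04280294 116.32669789]
0.165 [244.69011863 174.6718434 ] [621.27238437 109.8093436 ]
```

View pics/c7.png

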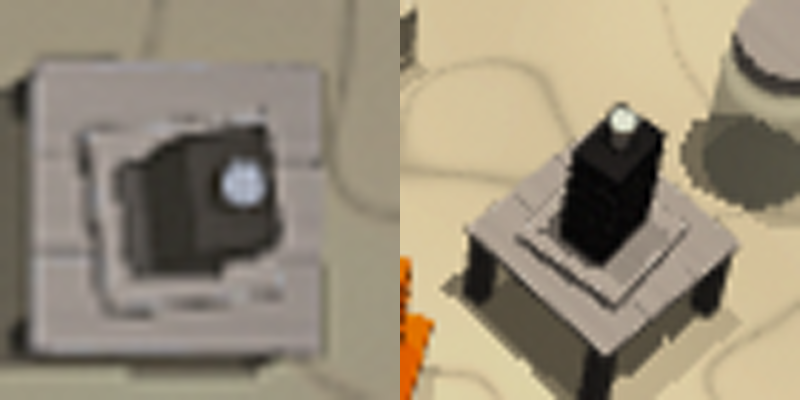

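The gauge stands upright on the stand, with the raised cap at top crop (242,184) and side crop (622,122). I'm computing the rise against the initial pictures the same way.

```bash
python3 - <<'E'
from h import *
t=cam('top');s=cam('side')
rd=lambda f:cv2.imread('pics/'+f)[:,:,::-1]
def cen(im,u,v,r=5):
    u,v=int(round(u)),int(round(v)); p=im[v-r:v+r+1,u-r:u+r+1].min(2).astype(float)
    b=np.percentile(p,50); w=np.clip((p-b)/(p.max()-b)-.35,0,.4)
    n,l,_,_=cv2.connectedComponentsWithStats((w>0).astype(np.uint8)); k=l[r,r] or 1; w*=(l==k)
    yy,xx=np.mgrid[v-r:v+r+1,u-r:u+r+1]; return ((w*xx).sum()/w.sum(),(w*yy).sum()/w.sum())
a0=cen(rd('top0.png'),430.6,245.6);b0=cen(rd('side0.png'),393.2,293.5)
a1=cen(t['frame'],405+242*45/400,225+184*45/400);b1=cen(s['frame'],355+222*70/400,270+122*70/400)
P0,e0=tri(t,a0,s,b0);P1,e1=tri(t,a1,s,b1)
print(a0,b0,P0,e0);print(a1,b1,P1,e1);pin=P1[2]-P0[2];print('pin',pin,'tally',4*(.03-pin))
# side-only: height from column above known xy
for P,b in((P0,b0),(P1,b1)):
    z=np.linspace(.12,.19,141);d=[np.linalg.norm(proj(s,(P[0],P[1],q))-b) for q in z];print(z[np.argmin(d)],min(d))
E
```

```text
(np.float64(430.2918586789555), np.float64(245.36021505376343)) (np.float64(392.68925723877464), np.float64(292.97875577003776)) [ 0.53135779 -0.35728978  0.14600626] 0.0008953968658878006
(np.float64(431.860977198697), np.float64(245.26657980456025)) (np.float64(393.9740049751244), np.float64(289.06169154228854)) [ 0.53057091 -0.35825814  0.16487083] 0.002962937526187637
pin 0.018864569430027678 tally 0.044541722279889284
0.1465 0.17721280917647345
0.16549999999999998 0.5704797468261429
```

```bash
python3 - <<'E'
from h import *
t=cam('top');s=cam('side')
rd=lambda f:cv2.imread('pics/'+f)[:,:,::-1]
for n,im,u,v in(('s0',rd('side0.png'),393,293),('s1',s['frame'],394,291),('t0',rd('top0.png'),430,245),('t1',t['frame'],432,245)):
    p=im[v-6:v+7,u-5:u+6];print(n,'cols',u-5,'rows',v-6);print(p[:,:,2]); 
    if n=='s1': print((p[:,:,0].astype(int)-p[:,:,2]))
E
```

```text
s0 cols 388 rows 287
[[148 150 151 147 113 111 142 149 150 150 151]
 [148 148 147 113  33  24  49 142 147 150 150]
 [149 149 111  41  23  21  23  23 110 144 147]
 [149 143  58  25  40  40  31  24  23  51 108]
 [143  60  26  67 118 120  92  33  24  22  25]
 [ 63  26  29 189 193 193 192  81  25  25  25]
 [ 30  22  62 183 193 193 193 108  31  23  23]
 [ 23  23  30 121 184 188 188  75  27  24  22]
 [ 25  23  25  35  93 126 116  32  24  26  16]
 [ 23  25  24  25  25  24  25  25  26  19   7]
 [ 25  25  25  22  24  26  24  26  20   7   9]
 [ 15  24  25  27  25  28  26  24   7   6   7]
 [  8   6  23  27  27  27  24   6   6   6  11]]
s1 cols 389 rows 285
[[159 159 159 159 160 160 159 159 160 159 160]
 [159 159 159 159 158 159 159 160 159 159 160]
 [159 160 159 156 153 153 159 158 158 159 159]
 [157 159 156 124  88  96 156 159 159 159 159]
 [157 157 118 135 201 164 153 155 156 159 159]
 [155 151  84 200 204 203 204 120 117 151 158]
 [134  56  66 196 204 204 201 114  34  52 149]
 [ 60  27  23 130 194 196 167  51  25  26  27]
 [ 28  24  15  55  67  72  50  27  28  25  25]
 [ 26  15  20  50  55  
[... 1200 characters left out ...]
50  49  51  48  34]
 [ 39  45  53  53  54  53  50  52  45  41  38]]
t1 cols 427 rows 239
[[140 113 103  78  68  72  48  46 130 139 135]
 [ 44  49  50  52  53  55  51  45 101 140 136]
 [ 58  56  56  54  53  54  53  49 101 144 140]
 [ 62  58  57  52  73  61  55  48  64 137 134]
 [ 62  59  49  61 138 128 128  63  57 126 124]
 [ 61  55  33 125 185 190 197 103  67 146 144]
 [ 60  44  28 182 188 182 189 133  50 145 140]
 [ 61  44  33 163 189 186 193 144  43 145 141]
 [ 60  46  34  86 160 168 170  81  37 136 143]
 [ 59  52  47  38  53  66  47  45  44 107 146]
 [ 58  61  58  58  55  52  53  50  48  97 143]
 [ 60  62  59  57  57  55  56  53  49  72 146]
 [ 59  61  61  59  60  60  58  53  44  81 149]]
```

```bash
python3 - <<'E'
from h import *
t=cam('top');s=cam('side')
rd=lambda f:cv2.imread('pics/'+f)[:,:,::-1]
def cen(im,u,v,dark):
    p=im[v-4:v+5,u-4:u+5].astype(float); w=np.clip((p[:,:,2]-dark)/(np.sort(p[:,:,2].ravel())[-8]-dark),0,1)
    w[(p[:,:,0]-p[:,:,2])>24]=0; w[w<.25]=0
    n,l,_,_=cv2.connectedComponentsWithStats((w>0).astype(np.uint8)); w*=(l==l[4,4])
    yy,xx=np.mgrid[v-4:v+5,u-4:u+5]; print('area',w.sum()); return np.array([(w*xx).sum(),(w*yy).sum()])/w.sum()
a0=cen(rd('top0.png'),430,245,50);b0=cen(rd('side0.png'),393,293,27)
a1=cen(t['frame'],432,245,55);b1=cen(s['frame'],394,291,60)
print(a0,b0,a1,b1)
P0,e0=tri(t,a0,s,b0);P1,e1=tri(t,a1,s,b1);print(P0,e0,P1,e1,'pin',P1[2]-P0[2])
# side picture only, gauge assumed at stand-ish xy, row -> z
for q in (P0,P1): pass
for dx in(-.001,0,.001):
    z=np.linspace(.12,.19,701);d=[abs(proj(s,(P0[0]+dx,P0[1]-.001,k))[1]-b1[1]) for k in z];print(dx,z[np.argmin(d)]-P0[2])
E
```

```text
area 17.221238938053098
area 15.788819875776397
area 17.213740458015266
area 14.942857142857141
[430.24357657 245.3036999 ] [392.82100708 292.9736428 ] [431.91840355 245.12904656] [393.67256214 290.51912046]
[ 0.53164461 -0.35731288  0.14573123] 0.0011866479818114044 [ 0.53082207 -0.35898486  0.15926984] 0.001249370120158312 pin 0.013538606588502367
-0.001 0.013168770658075812
0 0.012168770658075811
0.001 0.01116877065807581
```

The pin rise is about 13 mm, so the depth is about 17 mm and the tally goes to about 0.068. Now to the tally slide.

```bash
python3 -m handwheel '[{"travel":[0.2,-0.06,0.1],"rotation":[0,0,-0.06]},{"travel":[0.45,-0.12,0.2],"rotation":[0,0,-0.12]},{"travel":[0.7,-0.18,0.3],"rotation":[0,0,-0.18]},{"travel":[0.9,-0.24,0.4],"rotation":[0,0,-0.232]},{"travel":[1,-0.28,0.5],"rotation":[0,0,-0.232]}]' >/dev/null
python3 -m handwheel '[{"travel":[0,0,0],"rotation":[0,0,0]},{"travel":[0,0,0],"rotation":[0,0,0]},{"travel":[0,0,0],"rotation":[0,0,0]}]'
python3 - <<'E'
from h import *
s=cam('side');go((.498,.416,.026),94.9)
h=s['frame'][155:195,195:240]; m=(h.max(2)<40).astype(np.uint8)
n,l,st,c=cv2.connectedComponentsWithStats(m);print(st[1:],c[1:]+[195,155])
for z in(.0345,.0545): print(proj(s,(.4975,.418,z)))
E
```

```text
t: 16.35
eef_pos: [0.4979, 0.3925, 0.1973]
eef_rot: [180.0, 0.0, 94.9]
ft_force: [0.3, 0.2, 0.8]
opening: 0.997
grasp_force: 0.0
pos [0.498  0.3924 0.1976] rot [ 1.7993e+02 -1.0000e-02  9.4910e+01] ft [0.1 0.  0.1] t 16.4 | travel [0.157 0.013 1.144] rotz 0.0
[[ 17  13  28  27 116]] [[219.75862069 176.95689655]]
[215.78178762 174.48493054]
[214.83342401 170.11088089]
```

```bash
python3 -m handwheel '[{"travel":[0.08,0.01,0.15],"rotation":[0,0,0]},{"travel":[0.15,0.01,0.35],"rotation":[0,0,0]},{"travel":[0.15,0.01,0.55],"rotation":[0,0,0]},{"travel":[0.15,0.01,0.7],"rotation":[0,0,0]},{"travel":[0.15,0.01,0.75],"rotation":[0,0,0]}]' >/dev/null
python3 -m handwheel '[{"travel":[0,0,0.1],"rotation":[0,0,0]},{"travel":[0,0,0.2],"rotation":[0,0,0]},{"travel":[0,0,0.3],"rotation":[0,0,0]},{"travel":[0,0,0.38],"rotation":[0,0,0]},{"travel":[0,0,0.38],"rotation":[0,0,0]}]'
python3 -m handwheel '[{"travel":[0,0,0],"rotation":[0,0,0]},{"travel":[0,0,0],"rotation":[0,0,0]},{"travel":[0,0,0],"rotation":[0,0,0]},{"travel":[0,0,0],"rotation":[0,0,0]},{"travel":[0,0,0],"rotation":[0,0,0]}]' -1 15
python3 -m handwheel '[{"travel":[0,0,0],"rotation":[0,0,0]},{"travel":[0,0,0],"rotation":[0,0,0]},{"travel":[0,0,0],"rotation":[0,0,0]},{"travel":[0,0,0],"rotation":[0,0,0]},{"travel":[0,0,0],"rotation":[0,0,0]}]'
python3 -m handwheel '[{"travel":[0,0,0],"rotation":[0,0,0]},{"travel":[0,0,0],"rotation":[0,0,0]},{"travel":[0,0,0],"rotation":[0,0,0]}]'
python3 -c "
from h import *
go((.5036,.3524,.026),94.9)"
```

```text
t: 17.23
eef_pos: [0.4965, 0.4154, 0.0261]
eef_rot: [-179.9, 0.1, 95.0]
ft_force: [-0.4, -1.1, -0.9]
opening: 1.003
grasp_force: 0.0
t: 17.65
eef_pos: [0.4968, 0.4165, 0.0277]
eef_rot: [180.0, -0.0, 95.0]
ft_force: [0.1, 0.1, 0.4]
opening: 0.681
grasp_force: 0.0
t: 18.07
eef_pos: [0.4967, 0.4163, 0.027]
eef_rot: [180.0, 0.0, 95.0]
ft_force: [11.3, 0.3, 2.8]
opening: 0.329
grasp_force: 7.1
t: 18.32
eef_pos: [0.4981, 0.4163, 0.0273]
eef_rot: [179.8, -0.0, 95.0]
ft_force: [8.7, 1.9, -4.1]
opening: 0.296
grasp_force: 15.0
pos [0.4981 0.4163 0.0273] rot [ 1.7984e+02 -2.0000e-02  9.5010e+01] ft [ 8.7  1.9 -4.1] t 18.32 | travel [-0.428 -0.001  0.009] rotz 0.001
```

```bash
python3 -m handwheel '[{"travel":[-0.08,0.01,0],"rotation":[0,0,0]},{"travel":[-0.17,0.01,0],"rotation":[0,0,0]},{"travel":[-0.26,0.01,0],"rotation":[0,0,0]},{"travel":[-0.35,0.01,0],"rotation":[0,0,0]},{"travel":[-0.43,0.01,0],"rotation":[0,0,0]}]'
python3 -m handwheel '[{"travel":[0,0,0],"rotation":[0,0,0]},{"travel":[0,0,0],"rotation":[0,0,0]},{"travel":[0,0,0],"rotation":[0,0,0]},{"travel":[0,0,0],"rotation":[0,0,0]}]'
python3 -m handwheel '[{"travel":[0,0,0],"rotation":[0,0,0]},{"travel":[0,0,0],"rotation":[0,0,0]},{"travel":[0,0,0],"rotation":[0,0,0]},{"travel":[0,0,0],"rotation":[0,0,0]},{"travel":[0,0,0],"rotation":[0,0,0]}]' 0.4
python3 -m handwheel '[{"travel":[0,0,-0.1],"rotation":[0,0,0]},{"travel":[0,0,-0.3],"rotation":[0,0,0]},{"travel":[0,0,-0.55],"rotation":[0,0,0]},{"travel":[0,0,-0.8],"rotation":[0,0,0]},{"travel":[0,0,-1],"rotation":[0,0,0]}]' >/dev/null
python3 -m handwheel '[{"travel":[0.2,-0.2,-0.2],"rotation":[0,0,0]},{"travel":[0.4,-0.4,-0.4],"rotation":[0,0,0]},{"travel":[0.6,-0.6,-0.4],"rotation":[0,0,0]},{"travel":[0.8,-0.8,-0.4],"rotation":[0,0,0]},{"travel":[0.8,-0.8,-0.4],"rotation":[0,0,0]}]'
python3 - <<'E'
from h import *
t=cam('top');s=cam('side')
a=cv2.resize(t['frame'][230:280,125:205],(480,300),interpolation=cv2.INTER_CUBIC)
b=cv2.resize(s['frame'][160:210,200:250],(300,300),interpolation=cv2.INTER_CUBIC)
cv2.imwrite('pics/c8.png',np.hstack([a,b])[:,:,::-1])
for v in(.058,.068,.078):
    p=np.array([.5029,.3604])+(v-.06)*np.array([.0858,-.9963]);print(v,(proj(t,(*p,.0545))-[125,230])*6,(proj(s,(*p,.0545))-[200,160])*6+[480,0],(proj(s,(*p,.014))-[200,160])*6+[480,0])
E
```

```text
t: 18.73
eef_pos: [0.5048, 0.3505, 0.0273]
eef_rot: [179.9, -0.0, 95.0]
ft_force: [7.4, 3.3, -4.7]
opening: 0.297
grasp_force: 15.0
t: 19.07
eef_pos: [0.5048, 0.351, 0.0272]
eef_rot: [179.9, 0.0, 95.0]
ft_force: [7.1, -1.1, -0.1]
opening: 0.294
grasp_force: 15.0
t: 19.48
eef_pos: [0.5035, 0.3521, 0.0269]
eef_rot: [-180.0, 0.0, 95.0]
ft_force: [-0.4, 0.1, 0.2]
opening: 0.618
grasp_force: 0.0
t: 20.32
eef_pos: [0.3691, 0.4649, 0.2379]
eef_rot: [-180.0, -0.1, 95.3]
ft_force: [-0.7, 0.4, 0.4]
opening: 0.696
grasp_force: 0.0
0.058 [208.62343091 145.52268819] [632.64499922 106.99262698] [643.10665316 159.63096147]
0.068 [230.05905386 144.06686525] [644.13798064 115.50928023] [654.42297913 168.13840139]
0.078 [251.53270023 142.60849197] [655.69516241 124.0734491 ] [665.80132696 176.69237015]
```

View pics/c8.png

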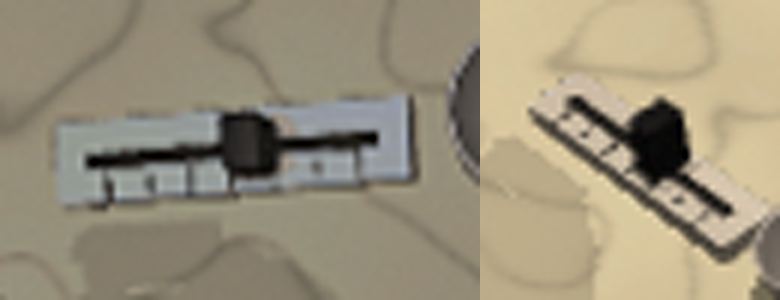

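The tally grip sits at about 72 mm on the ticks (grip base ≈ crop x 257, 0-tick at 107, 120-tick at 357). That reads as 18 mm deep, within tolerance for any pin rise from 11 to 15 mm. The arm is clear, so I'm handing in.

```bash
python3 -m handwheel '[{"travel":[0,0,0],"rotation":[0,0,0]},{"travel":[0,0,0],"rotation":[0,0,0]},{"travel":[0,0,0],"rotation":[0,0,0]}]' >/dev/null; python3 -c "
from rig import manip
print(manip.close_job())"
```

```text
the job is handed in; nothing more can be done
None
```

The job is handed in, with no verdict returned: the gauge was seated in the channel and is back upright on its stand, the pin shows about 13 mm raised (depth about 17 mm), and the tally slide is at about 72 mm of travel (18 mm), within tolerance.

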